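# Pack the laundry box level with its rim

### The job

Pack the maple laundry box so that nothing stands above its rim: slide the glass jar along the box until it stands against the end wall away from the soap, then push the stain brush off the soap into the space this leaves, so that it lies flat on the box's floor, bristles down. Then check it by touch: sweep the fingertips along the middle of the box, no more than a finger's breadth (about 15 mm) above the rim, from over the jar to over the soap. Keep the jar upright, leave the soap standing at its end, and leave the other things on the shelf where they are.

Things in the scene. Friction and masses are not known exactly. Their poses are not given: they have to be found in the camera images.
- box: Long open brown maple box, screwed to the maple shelf (shelf top 20 mm above the work surface). Outside 98 (x) x 308 (y) x 66 mm high; walls and floor 8 mm, inside 82 x 292 x 58 deep. Origin: centre of its underside; z up, y along its length. Rim 66 mm, inner floor 8 mm above the origin. The soap stands at its +y end; the jar belongs at its -y end.
- jar: Squat clear glass jar of buttons with aluminium twist cap, upright in the box, 66 mm diameter x 50 high, about 0.3 kg. Origin: centre of its base; z up. It starts 26 to 48 mm short of the -y end wall, leaving too little room for the brush. Against that wall its axis is at y = -113 mm in the box's frame. It slides when pushed at its side.
- brush: Orange plastic stain brush, a block with bristles below, 70 (x) x 110 (y) x 40 mm high, 0.12 kg, hard as a solid block. Origin: centre of its underside; y along it, z up. It starts on top of the soap inside the walls, top 28 mm above the rim, back end 2 to 12 mm from the +y end wall. Pushed to -y it tips off the soap into the space beyond, 126 mm long once the jar is at its wall.
- soap: Cream block of laundry soap, 76 (x) x 100 (y) x 46 mm high, about 0.4 kg, standing in the +y end of the box within 2 mm of the end wall, where it stays. Origin: centre of its underside; z up, y along the box.
- clothespin1: Wooden spring clothespin lying on the shelf on the robot's side of the box, 84 x 17 x 11 mm, a bystander. Origin: centre of its underside; x along it.
- clothespin2: Wooden spring clothespin lying on the shelf on the robot's side of the box, 84 x 17 x 11 mm, a bystander. Origin: centre of its underside; x along it.
- clothespin3: Wooden spring clothespin lying on the shelf to one side of the box, 84 x 17 x 11 mm, a bystander. Origin: centre of its underside; x along it.
- clothespin4: Wooden spring clothespin lying on the shelf to one side of the box, 84 x 17 x 11 mm, a bystander. Origin: centre of its underside; x along it.
- dish: White ceramic dish, 116 mm across, 28 mm high, on the shelf to the left of the box, a bystander. Origin: centre of its underside.
- latch: Slim aluminium lever latch of a step stool, about 145 mm long, lying on the shelf to the right of the box, a bystander. Origin: underside, near its middle; x along it.
Mind the look-alikes: they are no part of the job. Leave any yellow look-alike of the brush alone. There is more than one size of the jar; the job needs the larger.

How it is judged:
On the way, in this order (a step that is already met when the one before it is completed fails the run):
1. the jar stands upright against the end wall (within 10 mm) (y of jar in the frame of box between -0.125 and -0.103 m and x of jar in the frame of box between -0.02 and 0.02 m and z of jar in the frame of box below 0.014 m and angle between jar's own z axis and vertical below 0.1 rad), for 0.2 s.
2. the brush lies flat on the box's floor between jar and soap, so that nothing stands above the rim (x of brush in the frame of box between -0.025 and 0.025 m and y of brush in the frame of box between -0.04 and 0.01 m and z of each of brush, soap in the frame of box below 0.014 m and angle between each of brush, soap's own z axis and vertical below 0.09 rad and x of soap in the frame of box between -0.025 and 0.025 m and y of soap in the frame of box between 0.08 and 0.11 m), for 0.2 s.
3. the fingertips are just above the rim (within about 20 mm) over the jar's end (y of the grasp point in the frame of box between -0.2 and -0.085 m and x of the grasp point in the frame of box between -0.049 and 0.049 m and z of the grasp point in the frame of box between 0.06 and 0.107 m), for 0.05 s.
4. they pass over the middle of the box at that height (y of the grasp point in the frame of box between -0.035 and 0.035 m and x of the grasp point in the frame of box between -0.049 and 0.049 m and z of the grasp point in the frame of box between 0.06 and 0.107 m), for 0.05 s.
5. they reach the soap's end at that height (y of the grasp point in the frame of box between 0.085 and 0.2 m and x of the grasp point in the frame of box between -0.049 and 0.049 m and z of the grasp point in the frame of box between 0.06 and 0.107 m), for 0.05 s.
At the end, for the whole second after the job is handed in: Jar upright on the box floor, within 10 mm of the end wall away from the soap; brush flat (within 5 degrees), bristles down, on the floor between jar and soap; soap flat on the floor, within 16 mm of its end wall; all at rest, so nothing stands above the rim (all of step 1 and all of step 2 and linear speed of each of jar, brush, soap below 0.02 m/s); the robot touches nothing.
It fails at once if the glass jar is tipped (angle between jar's own z axis and vertical above 0.5 rad).
It fails at once if a bystander (clothespin, dish or latch) is shifted by more than 30 mm (distance of any of clothespin1, clothespin2, clothespin3, clothespin4, dish, latch from where it was at the start of the episode above 0.03 m).
It also fails if it takes over 58 s, if anything falls off the work surface, if the arm or the gripper's body presses on something with over 40 N, if the wrist force passes 120 N, or if a joint passes its speed limit or range.

### The arm

A 6-joint arm with a two-finger parallel gripper is mounted at the origin on the work surface. World frame = base frame: x ahead of the robot, y to its left, z up, the work surface at z = 0. Lengths are in m, angles in rad, forces in N, time in s.
With the tool pointing down it reaches from about 0.35 to 1 m from the base axis. Payload 7.1 kg.
Tool frame: the origin (TCP) lies between the finger pads; the fingertips stand 22 mm ahead of it and the grasp point (between the pads) lies 3 mm ahead of it; z points along the fingers, y is the line along which they close (so a half turn about z gives the same grasp; the last joint's range is limited). The gripper opens to 85 mm and grips with 20 to 120 N. Pads are 22 mm wide; open, the fingers measure 114 mm over their backs; the gripper's body (76 mm by 85 mm) begins 54 mm behind the grasp point. The pads swing forward as they close: fully open they stand 13 mm farther back than shut.
Start: joints at [1.324, 0.423, 1.63, -0, 1.089, -0.019], TCP at [0.141, 0.609, 0.253] pointing down, gripper open.
Joint ranges: [-3, 3], [-0.9, 2.11], [0.09, 2.58], [-1.31, 4.45], [0.11, 2.69], [-2.54, 2.54]. Speed limits (rad/s): [2.39, 2.39, 3.01, 3.14, 3.14, 3.14].

### API

Orientations are given as a rotation vector (axis times angle).
In Python, from rig import manip gives the robot as it stands. The module is installed in compiled form; this text tells all that it offers. Calls block until the motion is done:
- manip.move_to(position, orientation): joint-space move of the TCP to a pose.
- manip.servo_line(position, orientation=None, rate=0.15): straight line of the TCP; orientation=None keeps the orientation; rate is the mean speed in m/s.
- manip.set_joints(angles): joint-space move.
- manip.command_gripper(opening, f_grip=None): finger opening in m; f_grip is the grip in N (None keeps the last); returns when the fingers have stopped.
- manip.hold(seconds).
- manip.solve_ik(position, orientation): joint angles nearest the present ones, or None.
- manip.camera(name): name is "scene" or "side" or "wrist"; returns a dict with "image" (420x560x3 uint8, red, green, blue), "fx", "fy", "cx", "cy" (pixels), "k1" (the pictures are not rectified: a ray, as slopes to the right and down, at radius r is drawn at 1 + k1 r^2 times it, then the intrinsics apply), "cam_to_world" (4x4, takes a point from camera to world coordinates); the wrist camera has in their place "mount" (4x4, takes a point from camera to tool coordinates, whose origin is the TCP and whose axes are the flange's). Camera axes: x right, y down, z forward; pixel columns grow to the right and rows downward; lengths in m; the calibration is good to about 2 mm. A picture is of the moment at which its call begins: read the wrist's pose just before it. There is no depth.
A pose or a line that the arm cannot do raises manip.IKError and nothing moves.
- manip.sign_off(): hands the job in; it is judged then, once.
Readings, each from a call of its own:
- manip.get_time(): time.
- manip.get_joint_positions(): joint angles.
- manip.get_joint_vel(): joint speeds.
- manip.get_tau(): joint torques, N m.
- manip.get_position(): TCP position.
- manip.get_ee_rot(): TCP orientation.
- manip.get_contact_force(): force on the tool from outside, world axes, zero at the start.
- manip.get_torque(): the same for the moment, N m.
- manip.get_width(): finger opening in m.
- manip.get_grip_force(): force on a finger pad.
Only numpy, scipy, OpenCV 4.12 (cv2) and the standard library are available. Lean on these libraries where they do the work, as an engineer would, in place of code of your own. Each camera call takes 0.05 s, during which the arm holds its last target. There are 200 camera calls.

## Working session

There is one attempt and no reset: what is moved stays moved. The work goes in short steps, each a Python script; the robot and the scene stay as the last script left them, time stands still between calls to the robot, and variables do not carry over. Pictures are saved under pics/ and viewed, at most 10 in all, crops included, and the job is handed in when it is done.

```bash
mkdir -p pics
cat > h.py <<'E'
import numpy as np, cv2
from scipy.spatial.transform import Rotation as R
from rig import manip
def cam(n):
    T=None
    if n=="wrist":
        T=np.eye(4); T[:3,:3]=R.from_rotvec(manip.get_ee_rot()).as_matrix(); T[:3,3]=manip.get_position()
    c=manip.camera(n); c["T"]=c["cam_to_world"] if T is None else T@c["mount"]; return c
def ray(c,u,v):
    K=np.array([[c["fx"],0,c["cx"]],[0,c["fy"],c["cy"]],[0,0,1]])
    p=cv2.undistortPoints(np.array([[[u,v]]],float),K,np.array([c["k1"],0,0,0,0]))[0,0]
    return c["T"][:3,3],c["T"][:3,:3]@np.array([p[0],p[1],1])
def onz(c,u,v,z):
    o,d=ray(c,u,v); return o+d*(z-o[2])/d[2]
def save(c,f): cv2.imwrite(f,c["image"][:,:,::-1])
E
python3 - <<'E'
from h import *
import pickle
for n in("scene","side","wrist"):
    c=cam(n); save(c,f"pics/{n}0.png"); pickle.dump(c,open(n+".pkl","wb")); print(n,np.round(c["T"],3).tolist())
print(manip.get_time(),manip.get_ee_rot())
E
```

```text
scene [[0.832, 0.449, -0.327, 0.839], [0.555, -0.658, 0.509, -0.533], [0.013, -0.605, -0.796, 0.881], [0.0, 0.0, 0.0, 1.0]]
side [[-0.997, -0.037, 0.069, 0.445], [-0.078, 0.462, -0.884, 0.887], [0.001, -0.886, -0.463, 0.565], [0.0, 0.0, 0.0, 1.0]]
wrist [[0.227, 0.933, 0.281, 0.068], [0.974, -0.216, -0.067, 0.626], [-0.002, 0.289, -0.957, 0.374], [0.0, 0.0, 0.0, 1.0]]
0.15 [-3.56977456e-01 -3.12107751e+00  1.83234497e-03]
```

View pics/scene0.png

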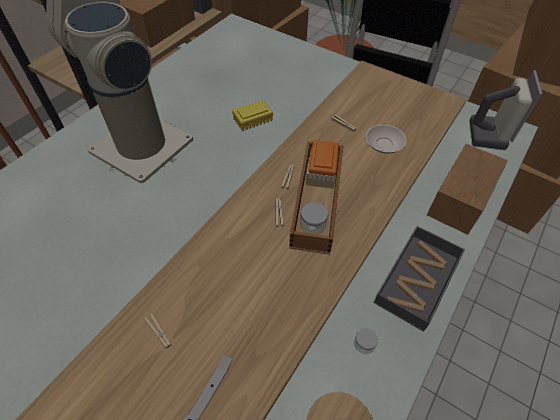

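View pics/side0.png

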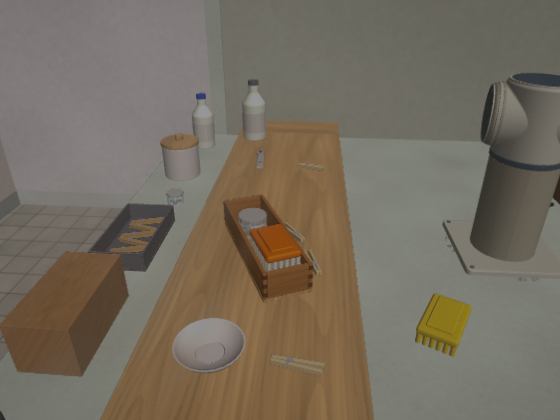

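The scene view shows the box from about (318,142) to (312,248), with the orange brush at (322,160) and the jar at (314,216). The side view has the same objects at (275,240) and (253,220). The yellow brush and the small jar at (366,341) are decoys. I'll enlarge the box next.

Run:
```python
import cv2,numpy as np
a=cv2.imread("pics/scene0.png")[130:260,270:360]; b=cv2.imread("pics/side0.png")[185:305,210:330]
a=cv2.resize(a,None,fx=4,fy=4,interpolation=2); b=cv2.resize(b,None,fx=3.6,fy=3.6,interpolation=2)
o=np.zeros((600,800,3),np.uint8); o[:a.shape[0],:360]=a; o[:432,365:365+432]=b
cv2.imwrite("pics/crop.png",o)
```

```text
(no output)
```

View pics/crop.png

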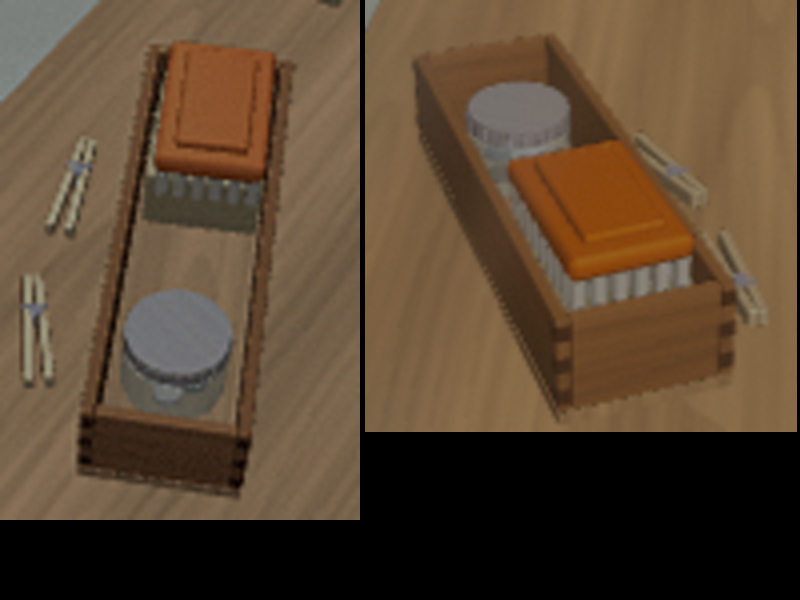

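Run:
```python
from h import *
import pickle
S=pickle.load(open("scene.pkl","rb"));D=pickle.load(open("side.pkl","rb"))
s=lambda x,y,z:onz(S,270+x/4,130+y/4,z)[:2]
d=lambda x,y,z:onz(D,210+(x-365)/3.6,185+y/3.6,z)[:2]
# order: -y robot side, -y far side, +y robot, +y far
P=np.array([s(82,415,.086),s(247,432,.086),s(150,44,.086),s(293,65,.086)])
Q=np.array([d(549,35,.086),d(413,60,.086),d(733,285,.086),d(553,322,.086)])
for n,A,J in(("scene",P,s(178,332,.078)),("side",Q,d(518,108,.078))):
    c=A.mean(0); ax=(A[2]+A[3]-A[0]-A[1])/2; L=np.linalg.norm(ax); ax/=L; w=(A[1]+A[3]-A[0]-A[2])/2
    x=np.array([ax[1],-ax[0]])
    print(n,A.round(3).tolist(),c.round(4),"L",L.round(3),"W",np.linalg.norm(w).round(3),"yaw",np.degrees(np.arctan2(-ax[0],ax[1])),"yawW",np.degrees(np.arctan2(w[1],w[0])),"jar",J,(J-c)@x,(J-c)@ax)
B=np.array([s(172,43,.11),s(277,50,.11),s(155,170,.11),s(270,176,.11)]);print("brush",B.round(3).tolist(),B.mean(0))
B=np.array([d(610,142,.11),d(510,165,.11),d(692,240,.11),d(572,272,.11)]);print("brush",B.round(3).tolist(),B.mean(0))
```

```text
scene [[0.565, -0.069], [0.648, -0.026], [0.438, 0.211], [0.528, 0.248]] [0.5449 0.0911] L 0.303 W 0.095 yaw 24.07764447891068 yawW 24.776015585181685 jar [0.57713389 0.01811759] -0.0003151462723365483 -0.07978705724956198
side [[0.564, -0.06], [0.648, -0.017], [0.436, 0.217], [0.525, 0.255]] [0.5433 0.099 ] L 0.301 W 0.096 yaw 24.489986135762614 yawW 25.250709713953597 jar [0.57323813 0.02737068] -0.002458430940268724 -0.07757440312513943
brush [[0.462, 0.198], [0.522, 0.231], [0.511, 0.095], [0.572, 0.131]] [0.5167823  0.16369948]
brush [[0.508, 0.119], [0.561, 0.148], [0.458, 0.213], [0.516, 0.246]] [0.51084197 0.18130807]
```

```bash
cat >> h.py <<'E'
C=np.array([0.5437,0.0935]); YAW=np.radians(24.3); Z0=0.02
def rv(flip=False):
    a=YAW+(np.pi if flip else 0)
    y=np.array([np.cos(a),np.sin(a),0]); z=np.array([0,0,-1.]); x=np.cross(y,z)
    return R.from_matrix(np.c_[x,y,z]).as_rotvec()
def W(x,y,ztip):  # box frame, ztip = fingertip height in box frame -> TCP world
    c,s=np.cos(YAW),np.sin(YAW)
    return np.array([C[0]+c*x-s*y,C[1]+s*x+c*y,Z0+ztip+0.022])
def box(p):
    c,s=np.cos(YAW),np.sin(YAW); d=np.asarray(p)[:2]-C; return np.array([c*d[0]+s*d[1],-s*d[0]+c*d[1]])
F=lambda:np.round(manip.get_contact_force(),1)
E
python3 - <<'E'
from h import *
import pickle
for f in(0,1):
    q=manip.solve_ik(W(0,-.015,.20),rv(f)); print(f,None if q is None else np.round(q,2))
    if q is not None and (f==0 and abs(q[5])<2.2 or f==1): 
        manip.move_to(W(0,-.015,.24),rv(f)); break
c=cam("wrist"); save(c,"pics/w1.png"); pickle.dump(c,open("w1.pkl","wb"))
print(c["T"].round(3).tolist(),manip.get_time())
E
```

```text
0 [ 0.12  0.34  1.79 -0.    1.01 -0.3 ]
[[0.911, 0.394, 0.119, 0.519], [0.412, -0.872, -0.264, 0.148], [-0.001, 0.29, -0.957, 0.403], [0.0, 0.0, 0.0, 1.0]] 2.5833
```

View pics/w1.png

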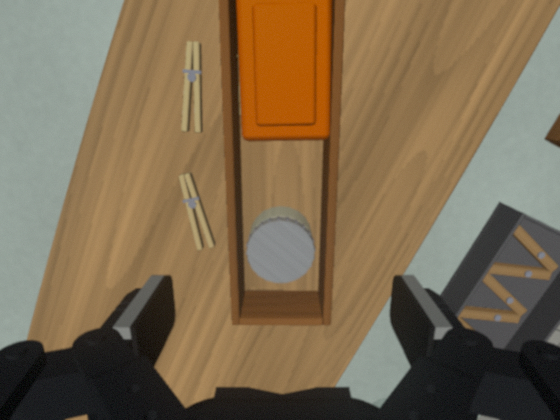

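The wrist view shows the box's -y rim edge at (232,324)-(331,325), the jar cap at (281,248) and the brush's front edge at v≈138. Both tracks are clear for the jar push.

Run:
```python
from h import *
import pickle
c=pickle.load(open("w1.pkl","rb"))
for n,u,v,z in(("rimL",232,324,.086),("rimR",331,325,.086),("upL",219,3,.086),("upR",345,3,.086),("jar",281,248,.078),("bfL",243,138,.105),("bfR",330,138,.105)):
    p=onz(c,u,v,z); print(n,p.round(4),box(p).round(4))
```

```text
rimL [ 0.5607 -0.0659  0.086 ] [-0.0501 -0.1523]
rimR [ 0.6503 -0.0266  0.086 ] [ 0.0478 -0.1533]
upL [0.444  0.1939 0.086 ] [-0.0495  0.1326]
upR [0.5329 0.2341 0.086 ] [0.048  0.1326]
jar [0.5728 0.025  0.078 ] [-0.0017 -0.0744]
bfL [0.5022 0.1085 0.105 ] [-0.0317  0.0307]
bfR [0.5651 0.1369 0.105 ] [0.0374 0.0308]
```

Run:
```python
from h import *
manip.command_gripper(0.0)
o=rv()
manip.servo_line(W(0,-.011,.11),o,rate=.3)
manip.servo_line(W(0,-.011,.027),o,rate=.15); print("down",F(),manip.get_time())
manip.servo_line(W(0,-.055,.027),o,rate=.06); print(F())
y=-.055
while y>-.078:
    y-=.003; manip.servo_line(W(0,y,.027),o,rate=.04); manip.hold(.1); f=manip.get_contact_force()
    fy=-np.sin(YAW)*f[0]+np.cos(YAW)*f[1]; print(round(y,3),round(fy,1))
    if fy>6: break
c=cam("side"); save(c,"pics/s2.png")
cc=cv2.resize(c["image"][150:310,190:350,::-1],None,fx=3,fy=3); cv2.imwrite("pics/s2c.png",cc); print(manip.get_time())
```

```text
down [-0.  -0.7  0.3] 4.6333
[-0.9 -0.6 -1.2]
-0.058 0.3
-0.061 -0.6
-0.064 -0.3
-0.067 -0.7
-0.07 6.8
7.3167
```

View pics/s2c.png

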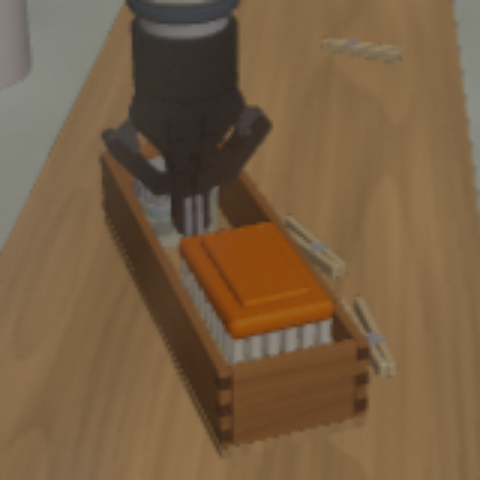

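The side view shows the jar against the -y end wall behind the fingers, and contact came where expected. The brush hasn't moved. Next I'll go to the +y end and find the rim height by touch.

Run:
```python
from h import *
o=rv()
manip.servo_line(W(0,-.064,.027),o,rate=.05)
manip.servo_line(W(0,-.06,.15),o,rate=.25)
manip.command_gripper(0.03)
manip.servo_line(W(0,.16,.15),o,rate=.3)
manip.servo_line(W(0,.16,.088),o,rate=.15); f0=manip.get_contact_force()
z=.088
while z>.062:
    z-=.0025; manip.servo_line(W(0,.16,z),o,rate=.05); f=manip.get_contact_force()-f0; print(round(z,4),f.round(1))
    if np.linalg.norm(f)>5: break
manip.servo_line(W(0,.185,z+.008),o,rate=.15)
print(manip.get_time())
```

```text
0.0855 [-0.1 -0.1  0.5]
0.083 [0.1 0.5 0.6]
0.0805 [ 0.3 -0.3 -0.1]
0.078 [-0.4  0.2 -0. ]
0.0755 [ 0.3 -0.7  0.8]
0.073 [-0.2  0.   0.6]
0.0705 [0.7 0.4 0.5]
0.068 [0.9 0.2 0.4]
0.0655 [ 1.2 -0.3  0.9]
0.063 [-6.1 -2.3 24.2]
12.9
```

Run:
```python
from h import *
o=rv()
manip.servo_line(W(0,.162,.070),o,rate=.12); print(F())
manip.servo_line(W(0,.058,.070),o,rate=.2); print(F(),manip.get_time())
c=cam("side"); cv2.imwrite("pics/s3.png",cv2.resize(c["image"][150:310,190:350,::-1],None,fx=3,fy=3))
c2=cam("scene"); cv2.imwrite("pics/c3.png",cv2.resize(c2["image"][120:260,250:370,::-1],None,fx=4,fy=4))
a=cv2.imread("pics/s3.png");b=cv2.imread("pics/c3.png");m=np.zeros((560,800,3),np.uint8);m[:480,:400]=a[:,40:440];m[:560,400:]=b[:,40:440];cv2.imwrite("pics/m3.png",m)
```

```text
[-0.2  1.1  0.4]
[-0.5  0.5  0.2] 13.9083
```

View pics/m3.png

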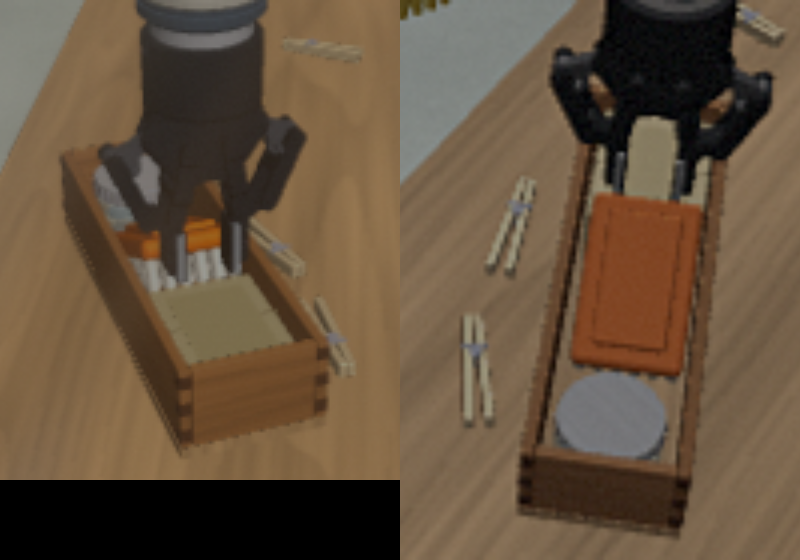

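The brush has tipped nose-down between jar and soap, but its back end still rests on the soap's edge. I'll push a few mm further.

Run:
```python
from h import *
o=rv()
for y in (.055,.052,.049,.046):
    manip.servo_line(W(0,y,.066),o,rate=.08); manip.hold(.1); f=manip.get_contact_force(); fy=-np.sin(YAW)*f[0]+np.cos(YAW)*f[1]; print(y,round(fy,1),F())
    if fy>8: break
manip.servo_line(W(0,y+.015,.075),o,rate=.15)
manip.servo_line(W(0,.06,.2),o,rate=.3)
manip.command_gripper(0.0)
c=cam("wrist"); cv2.imwrite("pics/w4.png",c["image"][:,:,::-1])
c=cam("side"); a=cv2.resize(c["image"][150:310,200:333,::-1],None,fx=3,fy=3)
c2=cam("scene"); b=cv2.resize(c2["image"][120:260,260:360,::-1],None,fx=4,fy=4)
m=np.zeros((560,800,3),np.uint8);m[:480,:399]=a;m[:560,400:]=b;cv2.imwrite("pics/m4.png",m);print(manip.get_time())
```

```text
0.055 -1.5 [ 0.5 -1.4 -0.2]
0.052 -0.4 [-0.  -0.4 -0.3]
0.049 0.4 [-0.2  0.3 -0. ]
0.046 0.6 [-0.4  0.4 -0.2]
16.7917
```

View pics/m4.png

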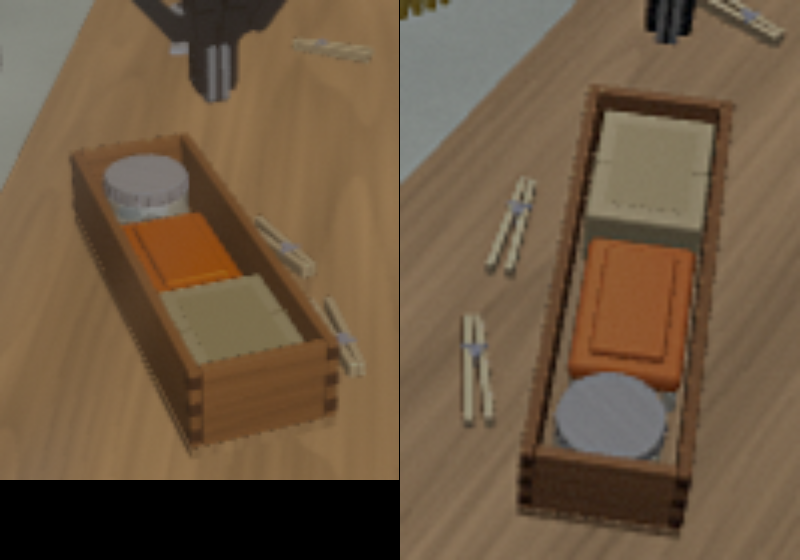

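View pics/w4.png

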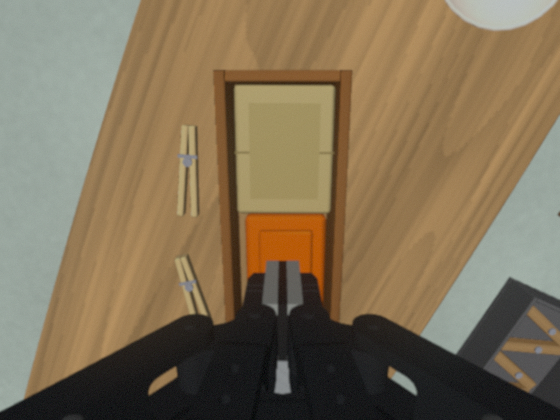

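The brush now lies level below the rim, between the jar (cap at (611,415) in the crop) and the soap. I'll check this numerically before the sweep.

Run:
```python
from h import *
S=cam("scene"); s=lambda x,y,z:box(onz(S,260+(x-400)/4,120+y/4,z)).round(4)
print("brush",s(592,241,.066),s(694,248,.066),s(570,371,.066),s(680,387,.066),"jar",s(611,413,.078))
w=cam("wrist"); print("soap",[box(onz(w,u,v,.074)).round(4) for u,v in((236,85),(334,85),(237,212),(332,212))],"brush back",[box(onz(w,u,214,.066)).round(4) for u in(246,326)])
print(manip.get_time())
```

```text
brush [-0.0296  0.0284] [0.0356 0.0339] [-0.0294 -0.0776] [ 0.0373 -0.0781] jar [-0.0011 -0.113 ]
soap [array([-0.0351,  0.1449]), array([0.0376, 0.1449]), array([-0.0377,  0.0464]), array([0.0396, 0.0464])] brush back [array([-0.0313,  0.0422]), array([0.0358, 0.0422])]
16.8917
```

The jar is at y = -0.113. The brush is about 109 mm long in projection, so it's flat, centred near y = -0.024. The soap is at its wall. Now the sweep.

Run:
```python
from h import *
o=rv()
manip.servo_line(W(0,-.115,.15),o,rate=.25)
manip.servo_line(W(0,-.115,.076),o,rate=.12); manip.hold(.2); print(F())
manip.servo_line(W(0,0,.076),o,rate=.08); manip.hold(.1); print(F())
manip.servo_line(W(0,.115,.076),o,rate=.08); manip.hold(.2); print(F(),manip.get_position(),W(0,.115,.076))
manip.servo_line(W(0,.115,.2),o,rate=.25); manip.hold(.3)
S=cam("scene"); s=cv2.resize(S["image"][120:260,250:370,::-1],None,fx=4,fy=4); cv2.imwrite("pics/f.png",s); print(manip.get_time())
```

```text
[-0.9 -0.7 -0.3]
[0.5 0.4 0. ]
[-0.5  0.6  0.3] [0.49652813 0.19802055 0.11800834] [0.49637585 0.19831138 0.118     ]
23.2
```

View pics/f.png

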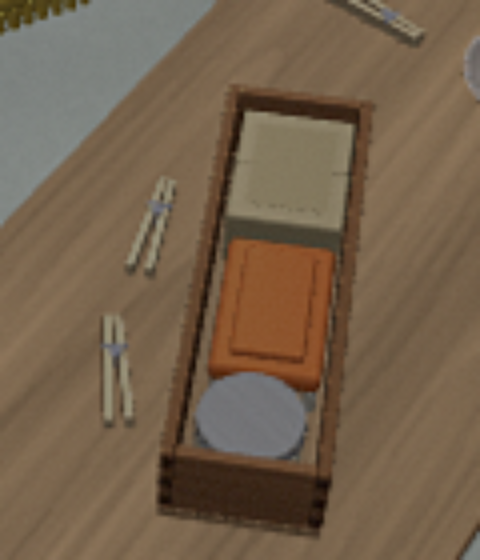

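The picture shows everything unchanged below the rim: jar at (250,415), brush at (272,313), soap at (290,170). The sweep met no contact.

```bash
python3 -c "
from rig import manip; print(manip.sign_off())"
```

```text
the job is handed in; nothing more can be done
None
```

The job is handed in (no verdict came back): by my measurements the jar is against its end wall, the brush lies flat between jar and soap, and the fingertip sweep about 10 mm above the rim touched nothing.

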